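Clamp a tissue cassette with the tab-lock knob

TASK

Pinch in both release tabs of the knob on the cassette clamp, and with both held in turn the knob clockwise (seen from above) until the jaw presses the tissue cassette firmly against the stop: about 15 N, and never above 22 N or the wax cracks. Then let go so that both tabs spring out and lock the knob with the cassette held. Be gentle: do not crush the tabs, do not wrench the knob against its lock, and do not disturb the other things.

Things in the scene. Friction and masses are not known exactly. Their poses are not given: they have to be found in the camera images.
- clamp: fixed bench clamp, 90 x 205 mm: white housing (90 x 90 x 45 mm high, centred at y = -60 mm) carrying the knob, then an aluminium bed, 20 mm high, y = -15 to 110 mm, with jaw, cassette and stop in a row along +y, all under 47 mm high. Origin: on the table, on the centre line; z up; +y is the way the jaw closes; x is the line of the two tabs at the start.
- knob_grip (a point): point on the knob's upright axis 73 mm above the table, where the pinch is made. Black disc of 60 mm diameter with a central boss of 27 mm diameter (top 83 mm above the table) between two opposite grey upright tabs. Its x axis points to tab a, -x to tab b, and turns with the knob.
- knob (a joint): turn in rad, 0 at the start, grows clockwise from above, ends at 1.6; friction 0.015 N m. Each rad drives the jaw 8 mm; its pad stands on 6.5 N/mm springs, so knob torque = 0.015 N m + 0.008 m x squeeze, and squeeze grows about 50 N per rad. The stop is set differently each time: 0.2 to 1.0 rad of free turn, to be found by feel. Notches at every 0.1396 rad from 0.
- tab_a (a joint): how far tab a (at +x of knob_grip) is pressed in, m: 0 out and locked, 0.005 fully in. Spring 4 N at the start, 9 N fully in. A tooth under the tab stands between fixed pins and is clear of them from 0.0026. Let go over a pin, it mostly slides off into a notch beside it (squeeze changes by -6 to +3 N) but can hang up: let go in a notch. A tooth stands 20 N of wrenching.
- tab_b (a joint): the same for tab b (at -x of knob_grip). Both must be in before the knob turns; a pinch more than about 1.2 mm off-centre can leave one tooth locked: balance the two sides. A tab cracks above 30 N; 12 to 20 N of grip is right.
- tab_a_face (a point): centre of tab a's outer flat face, 26 mm from the knob axis when out (52 mm over both tabs, 42 mm with both fully in); the face is 20 mm wide and stands 54 to 89 mm above the table. Below it a foot reaches 37 mm from the axis, its top 56 mm above the table: keep fingertips above that.
- tab_b_face (a point): the same for tab b
- block: the tissue cassette in the clamp: white plastic 40 x 28 x 10 mm with a wax block on top (21 mm high in all), standing loose on the bed between pad and stop, 28 mm side along the clamp's y. Origin: centre of its underside
- spare: a like cassette lying beside the clamp, to be left alone; origin: centre of its underside
- forceps: steel forceps, 125 mm long, lying beside the clamp, to be left alone
- brush: brush with wooden handle, 160 mm, to be left alone
- spray: white spray bottle, 66 mm diameter, 190 mm high, to be left alone
- jar: jar, 60 mm diameter, 80 mm high, to be left alone
Not all that is in view belongs to the job. Leave any blue or orange look-alike of the clamp alone.

How it is judged:
On the way, in this order (a step that is already met when the one before it is completed fails the run):
1. both tabs are pinched in (value of joint each of tab_a, tab_b above 0.0025 m), for 0.1 s.
2. the knob is turned until the cassette is squeezed with more than 9 N (value of joint knob above 0.25 rad and contact force between clamp and block above 9 N), for 0.1 s.
At the end, for the whole second after the job is handed in: The cassette stands flat in the clamp, squeezed with 7 to 22 N; both tabs are out (pressed in by less than 1.5 mm) so that the knob is locked; knob and cassette are at rest (contact force between clamp and block between 7 and 22 N and value of joint each of tab_a, tab_b below 0.0015 m and velocity of joint knob between -0.05 and 0.05 rad/s and angle between block's own z axis and vertical below 0.12 rad and linear speed of block below 0.01 m/s); the robot touches nothing.
It fails at once if the cassette is squeezed with more than 22 N (contact force between clamp and block above 22 N).
It fails at once if a tab is squeezed with more than 30 N (contact force between the fingers and tab_a above 30 N or contact force between the fingers and tab_b above 30 N).
It fails at once if the knob is wrenched against its lock (over 20 N at a tab's tooth) (contact force between any of tab_a, tab_b and clamp above 20 N).
It fails at once if another thing is moved by more than 20 mm (distance of any of spare, forceps, brush, spray, jar from where it was at the start of the episode above 0.02 m).
It also fails if it takes over 53 s, if anything falls off the work surface, if the arm or the gripper's body presses on something with over 40 N, if the wrist force passes 120 N, or if a joint passes its speed limit or range.

ROBOT

A 7-joint arm with a two-finger parallel gripper is mounted at the origin on the work surface. World frame = base frame: x ahead of the robot, y to its left, z up, the work surface at z = 0. Lengths are in m, angles in rad, forces in N, time in s.
With the tool pointing down it reaches from about 0.425 to 0.875 m from the base axis. Payload 4.7 kg.
Tool frame: the origin (TCP) lies on the centre line of the jaws, within the pads' length; the fingertips stand ahead of it and the grasp point (between the pads) lies 2 mm behind it (nose_length is the z of the fingertips in the tool frame, in m); z points along the fingers, y is the line along which they close (so a half turn about z gives the same grasp; the last joint's range is limited). The gripper opens to 87 mm and grips with 3 to 60 N. Pads are 19 mm wide; open, the fingers measure 117 mm over their backs; the gripper's body (75 mm by 190 mm) begins 51 mm behind the grasp point.
Start: joints at [1.301, 0.321, -0.07, 1.45, 0.023, 1.371, -0.057], TCP at [0.182, -0.624, 0.24] pointing down, gripper open.
Joint ranges: [-2.86, 2.86], [-0.3, 2.09], [-1.38, 1.24], [0.06, 2.45], [-1.56, 4.7], [0.09, 2.05], [-2.69, 2.69]. Speed limits (rad/s): [2.57, 2.57, 3.14, 3.14, 3.14, 3.14, 3.14].

INTERFACE

Orientations are given as a rotation vector (axis times angle).
In Python, from bench import * gives the robot as it stands.
- The arm moves only by the tool send_rows, never from a script. Its arguments are lists of equal length, an entry for each row: "xyz": the shift along the tool's x, y, z in mm, a list of three; "dr": the turn, a rotation vector about the tool's x, y, z in rad, a list of three. A call has exactly 10 rows; each row is the pose to reach, as a shift and turn from the pose commanded when the call began, along the tool's axes at that moment; what a row does not reach only later rows make up. A row lasts 1/12 s, in which the tool goes at most 41.7 mm and 7.16 degrees, less where a joint would pass 70% of its speed; a pose out of reach is approached as far as the arm can. A call with a gripper value outside its range is refused whole. "jaw" is the finger opening in mm, from 0 to 87, set as the call begins (left out, the last holds). The fingers move at their own pace and stop on an object; "grip_force" is the grip in N (left out, the last holds). Time passes only in rows, so rows that repeat a pose let the fingers close, or fill a call up. It gives the time, the measured TCP pose, the force, the opening and the grip force at its end, in the units of the state.
- get_state(): the state, without advancing time (a new reading comes with each control period).
- get_image(name): name is "side" or "top" or "wrist"; returns the picture (400x640x3 uint8, red, green, blue); there is no depth.
- calibration(name): a dict with "vfov" (degrees; the focal length in pixels is half the picture's height over the tangent of half this angle, whatever the lens; pixels are square), "cx", "cy" (the principal point, pixels), "k1" (the pictures are not rectified: a ray, as slopes to the right and down, at radius r is drawn at 1 + k1 r^2 times it, then the intrinsics apply), "rvec" (rotation vector, rad) and "tvec" (3), from world to camera coordinates, as OpenCV has them; the wrist camera has in their place "hand_eye" (4x4, takes a point from camera to tool coordinates, whose origin is the TCP and whose axes are the flange's). Camera axes: x right, y down, z forward; pixel columns grow to the right and rows downward; lengths in m; the calibration is good to about 2 mm. A picture is of the moment at which its call begins: read the wrist's pose just before it. calibration takes no time and is no camera call.
- close_job(): hands the job in; it is judged then, once.
The state is a dict: "time": time; "joint_positions": joint angles; "qd": joint speeds; "joint_torque": joint torques, N m; "position": TCP position; "tool_rot": TCP orientation; "ft_force": force on the tool from outside, world axes, zero at the start; "torque": the same for the moment, N m; "grip_width": opening from 0.0 (shut) to 1.0 (fully open); "grip_force": force on a finger pad.
Only numpy, scipy, OpenCV 4.12 (cv2) and the standard library are available. Lean on these libraries where they do the work, as an engineer would, in place of code of your own. Each camera call takes 0.05 s, during which the arm holds its last target. There are 200 camera calls.

## Working session

There is one attempt and no reset: what is moved stays moved. The work goes in short steps, Python scripts to look and compute and a tool call to move; the robot and the scene stay as the last step left them, time stands still between calls to the robot, and variables do not carry over. Pictures are saved under pics/ and viewed, at most 13 in all, crops included, and the job is handed in when it is done.

Besides the shell and the picture viewer there is one more tool, called after "Emit:" as name(argument=value, ...), one argument or row to a line, values as JSON. send_rows: Moves the arm, as the interface text tells. Its arguments: {"type":"object","properties":{"xyz":{"type":"array"},"dr":{"type":"array"},"jaw":{"type":"number"},"grip_force":{"type":"number"}},"required":["xyz","dr"]}

```bash
ls; mkdir -p pics; python3 - <<'E'
from bench import *
import cv2
s=get_state();print({k:(v if not hasattr(v,'__len__') else [round(float(x),4) for x in v]) for k,v in s.items()})
for n in("side","top","wrist"):
    c=calibration(n);print(n,c);cv2.imwrite(f"pics/{n}0.png",get_image(n)[...,::-1])
E
```

```text
pics
{'time': 0.0, 'joint_positions': [1.3011, 0.3218, -0.0701, 1.4517, 0.0226, 1.3708, -0.0569], 'qd': [0.0014, 0.0002, -0.0012, 0.0, -0.0019, -0.0009, 0.0006], 'joint_torque': [0.0001, -49.1294, -0.4037, -31.2528, -0.0638, 0.0438, 0.0002], 'position': [0.1818, -0.6235, 0.2385], 'tool_rot': [-3.1082, -0.4441, 0.0006], 'ft_force': [0.3964, -0.9008, 0.5571], 'torque': [0.0558, -0.0124, 0.0223], 'grip_force': 0.0, 'grip_width': 0.9972680655226568}
side {'vfov': 47.8722283242584, 'cx': 328.3760291928995, 'cy': 207.70026109075292, 'k1': 0.025593018722290927, 'rvec': array([ 0.41448883, -2.65348602,  1.29358752]), 'tvec': array([0.45507554, 0.12824634, 0.99740355])}
top {'vfov': 52.74124501146982, 'cx': 312.89353760376844, 'cy': 198.29342201642, 'k1': 0.005812168593188537, 'rvec': array([ 2.12715523, -2.18389759,  0.15017841]), 'tvec': array([0.0036526 , 0.48250496, 0.84994444])}
wrist {'vfov': 64.98330471406642, 'cx': 319.3662172307367, 'cy': 196.89038620650987, 'k1': -0.05257239397631459, 'hand_eye': array([[-7.51310340e-04, -9.69841538e-01, -2.43735159e-01,
         6.62909245e-02],
       [ 9.99999416e-01, -5.39441353e-04, -9.36004767e-04,
         1.57681172e-04],
       [ 7.76295479e-04, -2.43735720e-01,  9.69841377e-01,
        -1.44773000e-01],
       [ 0.00000000e+00,  0.00000000e+00,  0.00000000e+00,
         1.00000000e+00]])}
```

View pics/top0.png

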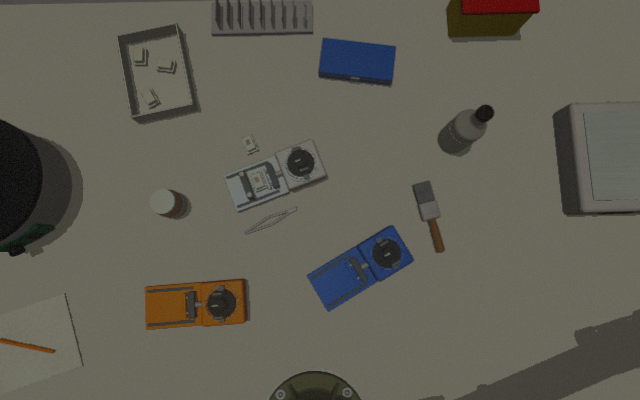

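View pics/side0.png

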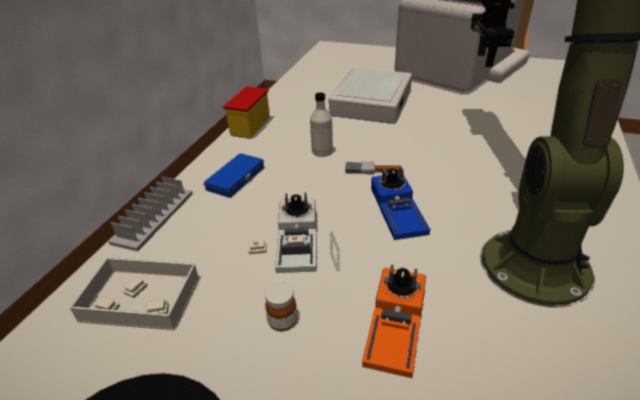

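Three clamps are visible in the top view: white (275,175), orange (195,303) and blue (360,268). White fits the description, since it has a white housing, an aluminium bed and a cassette in it. Its knob is near (301,162), and the jar, spare, forceps, brush and spray lie around it. I'll confirm it in a crop and measure roughly.

```bash
cat > h.py <<'E'
from bench import *
import numpy as np, cv2
from scipy.spatial.transform import Rotation as R
def cam(n,s=None):
    c=calibration(n);f=200/np.tan(np.radians(c['vfov']/2))
    if n=='wrist':
        H=np.array(c['hand_eye']);Rt=R.from_rotvec(s['tool_rot']).as_matrix()
        Rw=Rt@H[:3,:3];o=Rt@H[:3,3]+np.array(s['position'])
    else:
        Rc=R.from_rotvec(c['rvec']).as_matrix();Rw=Rc.T;o=-Rc.T@c['tvec']
    return f,c,Rw,o
def ray(n,uv,z,s=None):
    f,c,Rw,o=cam(n,s);uv=np.atleast_2d(uv).astype(float)
    d=(uv-[c['cx'],c['cy']])/f;p=d.copy()
    for _ in range(10):p=d/(1+c['k1']*(p**2).sum(1,keepdims=True))
    v=np.c_[p,np.ones(len(p))]@Rw.T
    return o+v*((z-o[2])/v[:,2:])
def proj(n,P,s=None):
    f,c,Rw,o=cam(n,s);q=(np.atleast_2d(P)-o)@Rw;p=q[:,:2]/q[:,2:]
    return p*(1+c['k1']*(p**2).sum(1,keepdims=True))*f+[c['cx'],c['cy']]
E
python3 - <<'E'
from h import *
im=cv2.imread('pics/top0.png')
cv2.imwrite('pics/topc.png',cv2.resize(im[120:250,210:350],None,fx=5,fy=4.5,interpolation=cv2.INTER_CUBIC)) if 0 else cv2.imwrite('pics/topc.png',cv2.resize(im[120:240,210:350],None,fx=5,fy=5,interpolation=cv2.INTER_CUBIC))
print(cam('top')[3])
g=im.max(2)
roi=np.zeros_like(g);roi[135:190,275:330]=255
m=((g<45)&(roi>0)).astype('uint8')
n,l,st,ce=cv2.connectedComponentsWithStats(m);i=1+st[1:,4].argmax();print(st[i],ce[i])
print('knob xy',ray('top',ce[i],.06),ray('top',ce[i],.083))
for P in [(301,162),(318,142),(326,182),(226,184),(236,210)]: print(P,ray('top',P,.045 if P[0]>290 else .02))
E
```

```text
[ 0.3658166  -0.00186409  0.90631378]
[288 149  26  27 426] [300.29577465 162.0657277 ]
knob xy [[0.55766315 0.01606974 0.06      ]] [[0.5524494  0.01558236 0.083     ]]
(301, 162) [[0.56117047 0.01484996 0.045     ]]
(318, 142) [[ 0.60502455 -0.02346521  0.045     ]]
(326, 182) [[ 0.51556353 -0.03826936  0.045     ]]
(226, 184) [[0.52113303 0.18320484 0.02      ]]
(236, 210) [[0.46241529 0.16108356 0.02      ]]
```

View pics/topc.png

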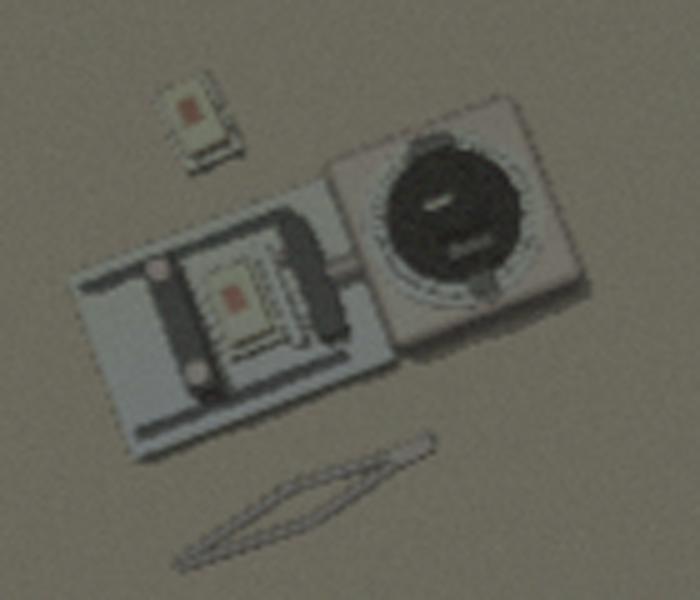

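```bash
python3 - <<'E'
from h import *
c=lambda x,y:(210+x/5-.4,120+y/5-.4)
H=ray('top',[c(510,95),c(583,275)],.045);B=ray('top',[c(72,283),c(135,460)],.02)
T=ray('top',[c(435,143),c(485,287)],.056)
ang=lambda a,b:np.degrees(np.arctan2(*(a-b)[1::-1]))
print(H,np.linalg.norm(H[0]-H[1]),ang(H[0],H[1]));print(B,np.linalg.norm(B[0]-B[1]),ang(B[0],B[1]))
print(T,T.mean(0),np.linalg.norm(T[0]-T[1]),ang(T[0],T[1]))
print('y dir',ang(B.mean(0),H.mean(0)),np.linalg.norm((B.mean(0)-H.mean(0))[:2]))
print('spray',ray('top',(485,113),.19),'jar',ray('top',(166,202),.08))
im=cv2.imread('pics/side0.png');
m=((im.max(2)<45)).astype('uint8');m[:, :270]=0;m[:,325:]=0;m[:185]=0;m[225:]=0
n,l,st,ce=cv2.connectedComponentsWithStats(m);print(st[1:],ce[1:])
print(proj('side',[[.556,.016,.083],[.556,.016,.045]]),proj('top',[.556,.016,.07]))
E
```

```text
[[ 0.6130558  -0.00962418  0.045     ]
 [ 0.53184289 -0.03920734  0.045     ]] 0.08643321077554826 20.01499847676076
[[0.53888498 0.18768669 0.02      ]
 [0.45883499 0.15976792 0.02      ]] 0.08477888587524952 19.22706314369205
[[0.5893703  0.02345036 0.056     ]
 [0.52557934 0.00339632 0.056     ]] [0.55747482 0.01342334 0.056     ] 0.06686891412884943 17.451639987809234
y dir 110.37474939581992 0.21136714473314416
spray [[ 0.61179845 -0.32937162  0.19      ]] jar [[0.47620969 0.2938855  0.08      ]]
[[285 196  23  20 297]] [[296.22558923 206.72053872]]
[[295.29422212 196.82767419]
 [296.34163498 209.31089942]] [[300.22219141 161.78816032]]
```

Emit:
send_rows(
  xyz=[
    [27,-25.4,0],
    [54,-50.8,0],
    [81,-76.2,0],
    [108,-101.6,0],
    [135,-127,0],
    [162,-152.4,0],
    [189,-177.8,0],
    [216,-203.2,0],
    [243,-228.6,0],
    [270,-254,0],
  ],
  dr=[
    [0,0,-0.082],
    [0,0,-0.164],
    [0,0,-0.246],
    [0,0,-0.328],
    [0,0,-0.41],
    [0,0,-0.492],
    [0,0,-0.574],
    [0,0,-0.656],
    [0,0,-0.738],
    [0,0,-0.82],
  ],
  jaw=87,
  grip_force=15,
)

```text
time: 0.98
position: [0.3705, -0.3028, 0.2394]
tool_rot: [2.672, 1.652, -0.001]
ft_force: [-0.1, 0.8, -0.1]
grip_width: 1.004
grip_force: 0.0
```

```bash
cat > rel.py <<'E'
from h import *
import sys
x,y,z,a=map(float,sys.argv[1:5])  # target pose, tool y world angle deg
s=get_state();Rt=R.from_rotvec(s['tool_rot']);p=np.array(s['position'])
a=np.radians(a);Y=np.array([np.cos(a),np.sin(a),0]);Z=np.array([0,0,-1.]);X=np.cross(Y,Z)
G=R.from_matrix(np.c_[X,Y,Z])
print('t',s['time'],'pos',p.round(4),'yang',np.degrees(np.arctan2(Rt.as_matrix()[1,1],Rt.as_matrix()[0,1])).round(2),'q',np.round(s['joint_positions'],2))
print('F',np.round(s['ft_force'],1),'T',np.round(s['torque'],3),'w',s['grip_width']*87,'gf',s['grip_force'])
print('shift mm',(Rt.inv().apply(np.array([x,y,z])-p)*1000).round(1),'dr',(Rt.inv()*G).as_rotvec().round(3))
E
python3 rel.py .557 .015 .2 20; python3 -c "import bench;print(getattr(bench,'nose_length',None),[n for n in dir(bench) if n[0]!='_'])"
```

```text
t 0.9833 pos [ 0.3705 -0.3028  0.2394] yang -26.53 q [ 1.03 -0.03 -0.39  1.85 -0.01  1.32  0.18]
F [-0.1  0.8 -0.1] T [-0.069 -0.106 -0.026] w 87.35760335205005 gf 0.0
shift mm [367.7  24.9  39.3] dr [-0.     0.    -0.812]
0.017 ['MotionError', 'calibration', 'close_job', 'get_image', 'get_state', 'nose_length']
```

Emit:
send_rows(
  xyz=[
    [37,2.5,4],
    [74,5,8],
    [111,7.5,12],
    [148,10,16],
    [185,12.5,20],
    [222,15,24],
    [259,17.5,28],
    [296,20,32],
    [333,22.5,36],
    [368,25,39],
  ],
  dr=[
    [0,0,-0.082],
    [0,0,-0.164],
    [0,0,-0.246],
    [0,0,-0.328],
    [0,0,-0.41],
    [0,0,-0.492],
    [0,0,-0.574],
    [0,0,-0.656],
    [0,0,-0.738],
    [0,0,-0.812],
  ],
)

```text
time: 1.82
position: [0.5585, 0.0147, 0.2002]
tool_rot: [-1.802, -2.574, 0.0]
ft_force: [0.9, -0.9, 0.8]
grip_width: 0.999
grip_force: 0.0
```

```bash
python3 rel.py .557 .015 .2 20; python3 - <<'E'
from h import *
import pickle
get_image('wrist')
s=get_state();im=get_image('wrist')[...,::-1];pickle.dump(s,open('s1.pkl','wb'))
cv2.imwrite('pics/w1.png',im);print(s['position'],s['time'])
E
```

```text
t 1.8167 pos [0.5585 0.0147 0.2002] yang 20.01 q [ 0.59  0.22 -0.76  1.71  0.16  1.27  0.15]
F [ 0.9 -0.9  0.8] T [ 0.015 -0.16  -0.041] w 86.95407576408022 gf 0.0
shift mm [ 0.8 -1.3  0.2] dr [-0.  0.  0.]
[0.56056529 0.02283844 0.19983212] 1.8667
```

View pics/w1.png

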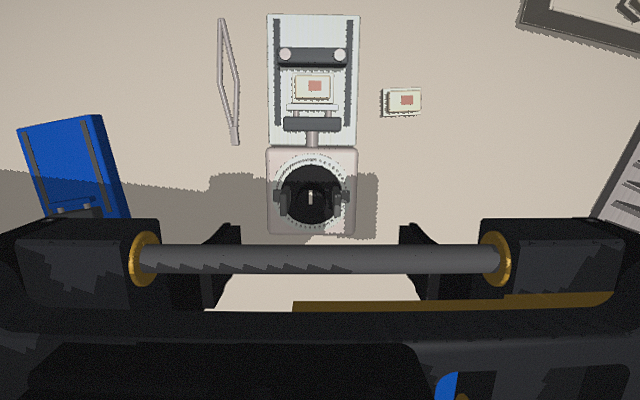

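```bash
python3 rel.py .557 .015 .2 20; python3 - <<'E'
from h import *
import pickle
s=get_state();im=get_image('wrist')[...,::-1];pickle.dump(s,open('s1.pkl','wb'))
print(s['position'],np.round(s['qd'],3))
cv2.imwrite('pics/w2.png',im);cv2.imwrite('pics/w2c.png',cv2.resize(im[140:240,250:370],None,fx=6,fy=6,interpolation=cv2.INTER_CUBIC))
E
```

```text
t 1.9167 pos [0.559  0.0201 0.1999] yang 20.4 q [ 0.59  0.22 -0.76  1.71  0.16  1.27  0.15]
F [-0.1  1.   0.4] T [ 0.024 -0.105  0.042] w 86.50056097870059 gf 0.0
shift mm [-4.1 -3.7 -0.1] dr [ 0.002 -0.005  0.007]
[0.55903329 0.02010544 0.19991106] [ 0.051 -0.044  0.07   0.032  0.013  0.036  0.009]
```

View pics/w2c.png

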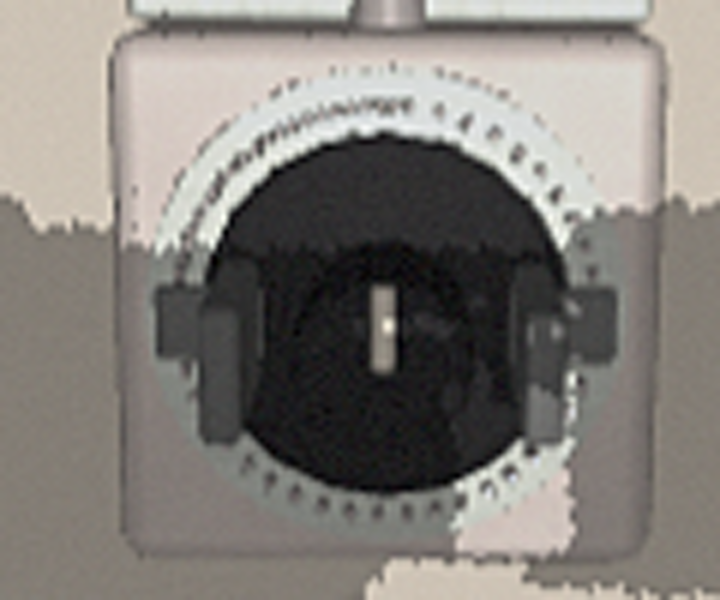

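The crop confirms the white clamp with a black knob. The tab tops span crop x 200..243 and 527..570, y 305..443, and the boss mark is at (385,330). The tabs are upright and parallel to the finger line.

```bash
python3 - <<'E'
from h import *
import pickle
s=pickle.load(open('s1.pkl','rb'))
c=lambda x,y:(250+x/6-.4,140+y/6-.4)
ang=lambda a,b:np.degrees(np.arctan2(*(a-b)[1::-1]))
T=ray('wrist',[c(200,374),c(570,374)],.089,s);print(T,T.mean(0),np.linalg.norm(T[0]-T[1]),ang(T[1],T[0]),ang(T[0],T[1]))
print('boss',ray('wrist',[c(385,330)],.083,s))
F=ray('wrist',[c(156,320),c(615,325)],.056,s);print(F,F.mean(0),np.linalg.norm(F[0]-F[1]),ang(F[1],F[0]))
Hh=ray('wrist',[c(112,45),c(660,45)],.045,s);print(np.linalg.norm(Hh[0]-Hh[1]),ang(Hh[1],Hh[0]),Hh.mean(0))
E
python3 rel.py .557 .015 .14 20
```

```text
[[0.53110722 0.00780246 0.089     ]
 [0.57985314 0.02586626 0.089     ]] [0.55548018 0.01683436 0.089     ] 0.05198524877910514 20.333225496769415 -159.66677450323058
boss [[0.55369871 0.02143235 0.083     ]]
[[0.52110164 0.00426057 0.056     ]
 [0.58920894 0.02863542 0.056     ]] [0.55515529 0.01644799 0.056     ] 0.07233766403207896 19.691732842041617
0.08667618419513289 20.329054986888114 [0.54043081 0.05632357 0.045     ]
t 1.9667 pos [0.5582 0.0165 0.1999] yang 20.11 q [ 0.59  0.22 -0.76  1.71  0.16  1.27  0.15]
F [-0.5 -0.2  0. ] T [-0.043 -0.089 -0.002] w 87.24332969818173 gf 0.0
shift mm [-1.1 -1.6 59.9] dr [-0.    -0.003  0.002]
```

Emit:
send_rows(
  xyz=[
    [0,-2,10],
    [0,-2,22],
    [0,-2,34],
    [0,-2,46],
    [0,-2,58],
    [0,-2,70],
    [0,-2,80],
    [0,-2,80],
    [0,-2,80],
    [0,-2,80],
  ],
  dr=[
    [0,0,0],
    [0,0,0],
    [0,0,0],
    [0,0,0],
    [0,0,0],
    [0,0,0],
    [0,0,0],
    [0,0,0],
    [0,0,0],
    [0,0,0],
  ],
)

```text
time: 2.8
position: [0.5566, 0.0123, 0.1209]
tool_rot: [1.807, 2.569, 0.001]
ft_force: [0.3, -0.2, 0.4]
grip_width: 0.997
grip_force: 0.0
```

```bash
python3 rel.py .556 .0155 .0765 20; python3 - <<'E'
from h import *
import pickle
s=get_state();im=get_image('wrist')[...,::-1];pickle.dump(s,open('s1.pkl','wb'))
cv2.imwrite('pics/w3.png',im)
E
python3 rel.py .556 .0155 .0765 20
```

```text
t 2.8 pos [0.5566 0.0123 0.1209] yang 19.78 q [ 0.57  0.29 -0.74  1.81  0.22  1.12  0.11]
F [ 0.3 -0.2  0.4] T [-0.015 -0.111  0.023] w 86.73094270609431 gf 0.0
shift mm [ 3.2  0.5 44.4] dr [ 0.001  0.    -0.004]
t 2.85 pos [0.5568 0.0122 0.1212] yang 19.77 q [ 0.57  0.29 -0.74  1.81  0.22  1.12  0.11]
F [ 0.7 -0.4  0.2] T [-0.023 -0.144 -0.02 ] w 86.6441445528418 gf 0.0
shift mm [ 3.4  0.3 44.7] dr [ 0.001  0.    -0.004]
```

View pics/w3.png

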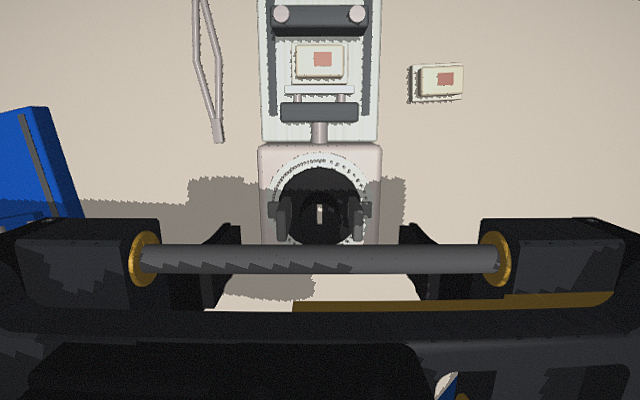

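```bash
python3 - <<'E'
from h import *
import pickle
im=cv2.imread('pics/w3.png');g=im[...,1].astype(int)
print(g[222:236,266:296].mean(0).round().astype(int));print(g[222:236,346:376].mean(0).round().astype(int))
print(g[198:252,278:286].mean(1).round().astype(int));print(g[198:252,356:364].mean(1).round().astype(int))
E
```

```text
[128 127 126 128 128 129 131 130 134 136  82  61  71  72  73  73  73  74
  68  64  43  48  58  44  31  25  27  27  24  27]
[ 34  30  35  47  58  65  45  59  88 101 104 103 102  99  98  87 102 171
 172 137 127 129 130 130 127 127 127 127 122 118]
[ 50  52  51  50  50  51  51  49  49  48  49  47  52  63  69  70  72  71
  70  71  72  71  72  69  73  71  70  71  72  70  71  71  70  71  71  70
  72  70  70  70  71  69  62  88 127 138  89  43  48  58  63  66  71  75]
[104 102  97  73  58  75  69  57  56  56  56  48  68  88  89  75  71  73
  73  72  80  84  85  75  69  76  81  99 118 121 118 118 118 109 121 125
 124 117 109 109 108 108 114 154 200 209 127  46  48  57  63  68  70  75]
```

```bash
python3 - <<'E'
from h import *
import pickle
s=pickle.load(open('s1.pkl','rb'))
T=ray('wrist',[(275.9,225.5),(362.3,225.5)],.089,s);print(T,T.mean(0),np.linalg.norm(T[0]-T[1]))
W=ray('wrist',[(319,210.5),(319,240.7)],.089,s);print(np.linalg.norm(W[0]-W[1]))
Rt=R.from_rotvec(s['tool_rot']);print('in tool mm',Rt.inv().apply(T.mean(0)-s['position'])*1000)
E
```

```text
[[0.53095849 0.00754978 0.089     ]
 [0.57929268 0.02488391 0.089     ]] [0.55512559 0.01621685 0.089     ] 0.05134847873859621
0.01893817167403313
in tool mm [ 4.21193556 -0.07162475 31.91461122]
```

Emit:
send_rows(
  xyz=[
    [4,0,5],
    [4,0,11],
    [4,0,17],
    [4,0,23],
    [4,0,29],
    [4,0,35],
    [4,0,40],
    [4,0,43.5],
    [4,0,44.5],
    [4,0,44.5],
  ],
  dr=[
    [0,0,0],
    [0,0,0],
    [0,0,0],
    [0,0,0],
    [0,0,0],
    [0,0,0],
    [0,0,0],
    [0,0,0],
    [0,0,0],
    [0,0,0],
  ],
)

```text
time: 3.68
position: [0.5546, 0.0159, 0.0757]
tool_rot: [-1.807, -2.569, 0.0]
ft_force: [0.4, 0.1, -0.7]
grip_width: 1.0
grip_force: 0.0
```

```bash
python3 rel.py .5551 .0162 .0765 20
```

```text
t 3.6833 pos [0.5546 0.0159 0.0757] yang 19.77 q [ 0.54  0.35 -0.72  1.85  0.26  1.04  0.07]
F [ 0.4  0.1 -0.7] T [ 0.012 -0.087  0.006] w 87.02879341724801 gf 0.0
shift mm [ 0.2  0.5 -0.8] dr [-0.001 -0.    -0.004]
```

Emit:
send_rows(
  xyz=[
    [0,0.3,-0.8],
    [0,0.3,-0.8],
    [0,0.3,-0.8],
    [0,0.3,-0.8],
    [0,0.3,-0.8],
    [0,0.3,-0.8],
    [0,0.3,-0.8],
    [0,0.3,-0.8],
    [0,0.3,-0.8],
    [0,0.3,-0.8],
  ],
  dr=[
    [0,0,0],
    [0,0,0],
    [0,0,0],
    [0,0,0],
    [0,0,0],
    [0,0,0],
    [0,0,0],
    [0,0,0],
    [0,0,0],
    [0,0,0],
  ],
  jaw=50,
  grip_force=14,
)

```text
time: 4.52
position: [0.5552, 0.016, 0.0769]
tool_rot: [1.807, 2.57, 0.0]
ft_force: [-0.3, -0.2, 1.1]
grip_width: 0.582
grip_force: 4.8
```

```bash
cat > st.py <<'E'
from h import *
s=get_state();Rt=R.from_rotvec(s['tool_rot']);M=Rt.as_matrix()
print('t',round(s['time'],2),'pos',np.round(s['position'],4),'yang',np.degrees(np.arctan2(M[1,1],M[0,1])).round(2),'q7',s['joint_positions'][6].round(3),'tilt',M[2,:2].round(4))
print('Ftool',Rt.inv().apply(s['ft_force']).round(2),'Ttool',Rt.inv().apply(s['torque']).round(3),'w',round(s['grip_width']*87,2),'gf',s['grip_force'])
E
python3 st.py
```

```text
t 4.52 pos [0.5552 0.016  0.0769] yang 19.77 q7 0.066 tilt [-0.0001  0.0002]
Ftool [-0.05 -0.36 -1.11] Ttool [-0.097 -0.074 -0.025] w 50.63 gf 4.785677158943145
```

Emit:
send_rows(
  xyz=[
    [0,0,0],
    [0,0,0],
    [0,0,0],
    [0,0,0],
    [0,0,0],
    [0,0,0],
    [0,0,0],
    [0,0,0],
    [0,0,0],
    [0,0,0],
  ],
  dr=[
    [0,0,0],
    [0,0,0],
    [0,0,0],
    [0,0,0],
    [0,0,0],
    [0,0,0],
    [0,0,0],
    [0,0,0],
    [0,0,0],
    [0,0,0],
  ],
  jaw=40,
  grip_force=15,
)

```text
time: 5.35
position: [0.5552, 0.016, 0.077]
tool_rot: [1.807, 2.57, 0.0]
ft_force: [-0.3, 0.2, 2.5]
grip_width: 0.478
grip_force: 15.0
```

```bash
python3 st.py
```

```text
t 5.35 pos [0.5552 0.016  0.077 ] yang 19.77 q7 0.066 tilt [-0.0002  0.0003]
Ftool [ 0.28 -0.25 -2.54] Ttool [-0.05  -0.061  0.024] w 41.56 gf 15.0003554127872
```

```bash
cat > av.py <<'E'
from h import *
import sys
n=int(sys.argv[1]);L=[];A=[];J=[]
for i in range(n):
    get_image('side');s=get_state();Rt=R.from_rotvec(s['tool_rot']);M=Rt.as_matrix()
    L.append(np.r_[Rt.inv().apply(s['ft_force']),Rt.inv().apply(s['torque'])]);A.append(np.degrees(np.arctan2(M[1,1],M[0,1])));J.append(s['joint_torque'][6])
L=np.array(L)
print('t',round(s['time'],2),'pos',np.round(s['position'],4),'yang',round(np.mean(A),2),'turn',round(np.radians(19.77-np.mean(A)),4),'q',np.round(s['joint_positions'],2))
print('F',L.mean(0)[:3].round(2),'T',L.mean(0)[3:].round(3),'sd Tz',L[:,5].std().round(3),'j7',np.mean(J).round(3),np.std(J).round(3),'w',round(s['grip_width']*87,2),'gf',s['grip_force'])
E
python3 av.py 12
```

```text
t 5.95 pos [0.5553 0.016  0.077 ] yang 19.77 turn 0.0 q [ 0.54  0.35 -0.72  1.85  0.26  1.04  0.07]
F [-0.26  0.09 -4.19] T [-0.145 -0.021 -0.008] sd Tz 0.022 j7 -0.008 0.0 w 41.57 gf 15.000540807614584
```

Emit:
send_rows(
  xyz=[
    [0,0,0],
    [0,0,0],
    [0,0,0],
    [0,0,0],
    [0,0,0],
    [0,0,0],
    [0,0,0],
    [0,0,0],
    [0,0,0],
    [0,0,0],
  ],
  dr=[
    [0,0,0.01],
    [0,0,0.02],
    [0,0,0.03],
    [0,0,0.04],
    [0,0,0.05],
    [0,0,0.06],
    [0,0,0.07],
    [0,0,0.08],
    [0,0,0.09],
    [0,0,0.1],
  ],
)

```text
time: 6.78
position: [0.5553, 0.016, 0.077]
tool_rot: [1.934, 2.475, 0.0]
ft_force: [0.6, 0.1, 3.9]
grip_width: 0.48
grip_force: 15.0
```

```bash
python3 av.py 8
```

```text
t 7.18 pos [0.5553 0.016  0.077 ] yang 14.01 turn 0.1005 q [ 0.53  0.34 -0.7   1.85  0.25  1.04 -0.03]
F [-0.22  0.22 -5.45] T [-0.224 -0.004  0.023] sd Tz 0.029 j7 -0.001 0.027 w 41.46 gf 15.000596901327299
```

Emit:
send_rows(
  xyz=[
    [0,0,0],
    [0,0,0],
    [0,0,0],
    [0,0,0],
    [0,0,0],
    [0,0,0],
    [0,0,0],
    [0,0,0],
    [0,0,0],
    [0,0,0],
  ],
  dr=[
    [0,0,0.02],
    [0,0,0.04],
    [0,0,0.06],
    [0,0,0.08],
    [0,0,0.1],
    [0,0,0.12],
    [0,0,0.14],
    [0,0,0.16],
    [0,0,0.17],
    [0,0,0.18],
  ],
)

```text
time: 8.02
position: [0.5553, 0.016, 0.077]
tool_rot: [2.149, 2.291, 0.0]
ft_force: [0.7, -0.0, 4.7]
grip_width: 0.479
grip_force: 15.0
```

```bash
python3 av.py 10; python3 - <<'E'
from h import *
cv2.imwrite('pics/w4.png',get_image('wrist')[...,::-1])
E
```

```text
t 8.52 pos [0.5553 0.016  0.0769] yang 3.72 turn 0.2802 q [ 0.51  0.33 -0.67  1.85  0.24  1.04 -0.2 ]
F [ 0.02  0.48 -5.1 ] T [-0.27   0.035  0.008] sd Tz 0.041 j7 0.002 0.022 w 41.36 gf 15.000360830495083
```

View pics/w4.png

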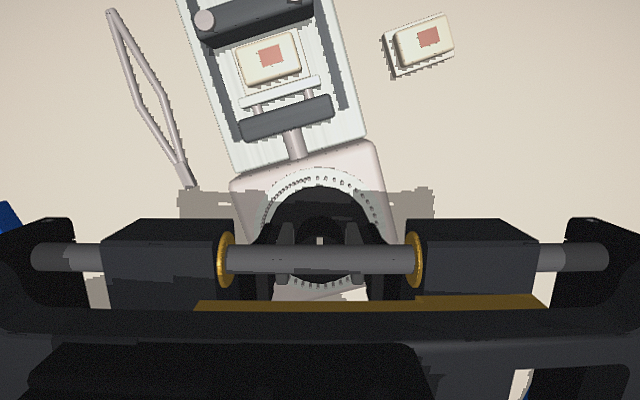

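The picture shows the tabs turned with the gripper. The pad at (280,92) is advancing on the cassette at (268,62).

Emit:
send_rows(
  xyz=[
    [0,0,0],
    [0,0,0],
    [0,0,0],
    [0,0,0],
    [0,0,0],
    [0,0,0],
    [0,0,0],
    [0,0,0],
    [0,0,0],
    [0,0,0],
  ],
  dr=[
    [0,0,0.02],
    [0,0,0.04],
    [0,0,0.06],
    [0,0,0.08],
    [0,0,0.1],
    [0,0,0.11],
    [0,0,0.12],
    [0,0,0.13],
    [0,0,0.14],
    [0,0,0.14],
  ],
)

```text
time: 9.4
position: [0.5554, 0.016, 0.077]
tool_rot: [2.303, 2.136, 0.001]
ft_force: [1.0, 0.5, 5.8]
grip_width: 0.478
grip_force: 15.0
```

```bash
python3 av.py 14
```

```text
t 10.1 pos [0.5553 0.016  0.0769] yang -4.28 turn 0.4198 q [ 0.49  0.33 -0.65  1.85  0.23  1.04 -0.33]
F [ 0.49  1.29 -5.  ] T [-0.36   0.073  0.013] sd Tz 0.031 j7 0.011 0.009 w 41.82 gf 15.000482707855554
```

Emit:
send_rows(
  xyz=[
    [0,0,0],
    [0,0,0],
    [0,0,0],
    [0,0,0],
    [0,0,0],
    [0,0,0],
    [0,0,0],
    [0,0,0],
    [0,0,0],
    [0,0,0],
  ],
  dr=[
    [0,0,0.02],
    [0,0,0.04],
    [0,0,0.06],
    [0,0,0.08],
    [0,0,0.1],
    [0,0,0.11],
    [0,0,0.12],
    [0,0,0.13],
    [0,0,0.138],
    [0,0,0.138],
  ],
)

```text
time: 10.93
position: [0.5554, 0.016, 0.0769]
tool_rot: [2.445, 1.972, 0.001]
ft_force: [2.1, -0.3, 5.3]
grip_width: 0.48
grip_force: 15.0
```

```bash
python3 av.py 12; python3 - <<'E'
from h import *
cv2.imwrite('pics/w5.png',get_image('wrist')[...,::-1])
a=cv2.imread('pics/w4.png')[0:170,180:400];b=cv2.imread('pics/w5.png')[0:170,140:360]
cv2.imwrite('pics/c45.png',cv2.resize(np.hstack([a,b]),None,fx=1.8,fy=1.8,interpolation=cv2.INTER_CUBIC))
E
```

```text
t 11.53 pos [0.5554 0.0159 0.077 ] yang -12.2 turn 0.5579 q [ 0.47  0.32 -0.63  1.85  0.22  1.03 -0.46]
F [ 0.93  1.92 -5.13] T [-0.527  0.19   0.001] sd Tz 0.03 j7 0.01 0.009 w 41.4 gf 15.000487622492944
```

View pics/c45.png

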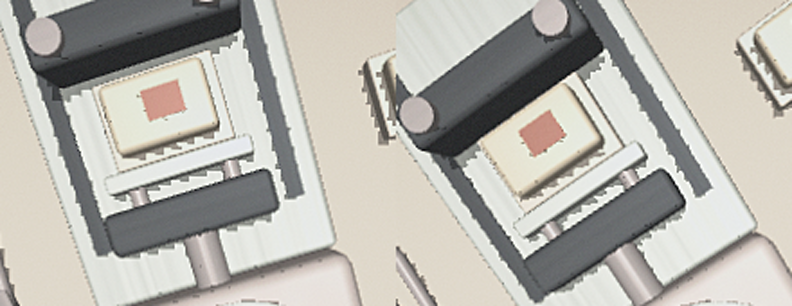

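Emit:
send_rows(
  xyz=[
    [0,0,0],
    [0,0,0],
    [0,0,0],
    [0,0,0],
    [0,0,0],
    [0,0,0],
    [0,0,0],
    [0,0,0],
    [0,0,0],
    [0,0,0],
  ],
  dr=[
    [0,0,0.02],
    [0,0,0.04],
    [0,0,0.06],
    [0,0,0.08],
    [0,0,0.1],
    [0,0,0.11],
    [0,0,0.12],
    [0,0,0.13],
    [0,0,0.14],
    [0,0,0.14],
  ],
)

```text
time: 12.42
position: [0.5554, 0.0159, 0.0769]
tool_rot: [2.577, 1.796, 0.001]
ft_force: [2.9, 0.7, 5.3]
grip_width: 0.474
grip_force: 15.0
```

```bash
python3 av.py 14; python3 - <<'E'
from h import *
cv2.imwrite('pics/w6.png',get_image('wrist')[...,::-1])
E
```

```text
t 13.12 pos [0.5553 0.016  0.0769] yang -20.23 turn 0.6981 q [ 0.45  0.32 -0.6   1.85  0.21  1.03 -0.59]
F [ 1.74  3.55 -4.92] T [-0.936  0.424  0.015] sd Tz 0.022 j7 0.009 0.01 w 41.4 gf 15.000469239222411
```

Emit:
send_rows(
  xyz=[
    [0.1,0.2,0],
    [0.2,0.5,0],
    [0.25,0.7,0],
    [0.25,0.7,0],
    [0.25,0.7,0],
    [0.25,0.7,0],
    [0.25,0.7,0],
    [0.25,0.7,0],
    [0.25,0.7,0],
    [0.25,0.7,0],
  ],
  dr=[
    [0,0,0],
    [0,0,0],
    [0,0,0],
    [0,0,0],
    [0,0,0],
    [0,0,0],
    [0,0,0],
    [0,0,0],
    [0,0,0],
    [0,0,0],
  ],
)

```text
time: 14.0
position: [0.5554, 0.0159, 0.0769]
tool_rot: [-2.577, -1.797, 0.001]
ft_force: [3.3, 0.5, 6.9]
grip_width: 0.478
grip_force: 15.0
```

```bash
python3 av.py 8
```

```text
t 14.4 pos [0.5554 0.0159 0.0769] yang -20.22 turn 0.698 q [ 0.45  0.32 -0.6   1.85  0.21  1.03 -0.59]
F [ 1.54  2.72 -6.62] T [-0.701  0.331  0.035] sd Tz 0.025 j7 0.013 0.0 w 42.03 gf 15.000626500495855
```

Emit:
send_rows(
  xyz=[
    [0.1,0.3,0.0],
    [0.2,0.6,0],
    [0.3,0.9,0],
    [0.4,1.2,0],
    [0.5,1.4,0],
    [0.5,1.4,0],
    [0.5,1.4,0],
    [0.5,1.4,0],
    [0.5,1.4,0],
    [0.5,1.4,0],
  ],
  dr=[
    [0,0,0],
    [0,0,0],
    [0,0,0],
    [0,0,0],
    [0,0,0],
    [0,0,0],
    [0,0,0],
    [0,0,0],
    [0,0,0],
    [0,0,0],
  ],
)

```text
time: 15.23
position: [0.5556, 0.0159, 0.0769]
tool_rot: [-2.576, -1.796, 0.006]
ft_force: [-1.2, 0.6, 10.8]
grip_width: 0.476
grip_force: 15.0
```

```bash
python3 av.py 8; python3 -c "
from h import *
print(np.round(get_state()['joint_torque'],2),np.round(get_state()['position'],5))"
```

```text
t 15.63 pos [0.5556 0.0159 0.0769] yang -20.22 turn 0.6979 q [ 0.45  0.32 -0.6   1.85  0.21  1.04 -0.59]
F [ -0.28  -0.93 -10.29] T [0.102 0.044 0.028] sd Tz 0.03 j7 0.015 0.0 w 41.98 gf 15.0009381401469
[ 1.900e-01 -3.471e+01 -4.220e+00 -2.292e+01  1.100e-01 -2.300e-01
  2.000e-02] [0.55557 0.01594 0.07687]
```

Emit:
send_rows(
  xyz=[
    [0,0,-0.3],
    [0,0,-0.6],
    [0,0,-1],
    [0,0,-1],
    [0,0,-1],
    [0,0,-1],
    [0,0,-1],
    [0,0,-1],
    [0,0,-1],
    [0,0,-1],
  ],
  dr=[
    [0,0,0.01],
    [0,0,0.02],
    [0,0,0.03],
    [0,0,0.04],
    [0,0,0.05],
    [0,0,0.06],
    [0,0,0.07],
    [0,0,0.07],
    [0,0,0.07],
    [0,0,0.07],
  ],
)

```text
time: 16.47
position: [0.5557, 0.016, 0.077]
tool_rot: [-2.637, -1.705, 0.005]
ft_force: [-5.7, 1.0, 3.4]
grip_width: 0.476
grip_force: 15.0
```

```bash
python3 av.py 12
```

```text
t 17.07 pos [0.5557 0.0159 0.077 ] yang -24.23 turn 0.7679 q [ 0.44  0.32 -0.59  1.85  0.21  1.04 -0.66]
F [-1.5  -5.36 -2.59] T [ 1.114 -0.303  0.018] sd Tz 0.027 j7 0.016 0.0 w 41.69 gf 15.0002787148739
```

Emit:
send_rows(
  xyz=[
    [-0.7,-1.5,0],
    [-0.7,-1.5,0],
    [-0.7,-1.5,0],
    [-0.7,-1.5,0],
    [-0.7,-1.5,0],
    [-0.7,-1.5,0],
    [-0.7,-1.5,0],
    [-0.7,-1.5,0],
    [-0.7,-1.5,0],
    [-0.7,-1.5,0],
  ],
  dr=[
    [0,0,0.01],
    [0,0,0.02],
    [0,0,0.03],
    [0,0,0.04],
    [0,0,0.05],
    [0,0,0.06],
    [0,0,0.07],
    [0,0,0.07],
    [0,0,0.07],
    [0,0,0.07],
  ],
)

```text
time: 17.9
position: [0.5555, 0.0159, 0.0773]
tool_rot: [-2.696, -1.612, 0.0]
ft_force: [1.7, 1.1, -12.3]
grip_width: 0.474
grip_force: 15.0
```

```bash
python3 av.py 12;  python3 - <<'E'
from h import *
cv2.imwrite('pics/w7.png',get_image('wrist')[...,::-1])
a=cv2.imread('pics/w6.png')[0:190,70:340];b=cv2.imread('pics/w7.png')[0:190,70:340]
cv2.imwrite('pics/c67.png',cv2.resize(np.hstack([a,b]),None,fx=1.48,fy=1.48*1.5,interpolation=cv2.INTER_CUBIC))
E
```

```text
t 18.5 pos [0.5555 0.0159 0.0774] yang -28.25 turn 0.838 q [ 0.43  0.32 -0.58  1.85  0.2   1.03 -0.73]
F [ 2.92  2.21 15.56] T [-0.561  0.674  0.013] sd Tz 0.025 j7 -0.001 0.0 w 41.0 gf 14.998223930597305
```

View pics/c67.png

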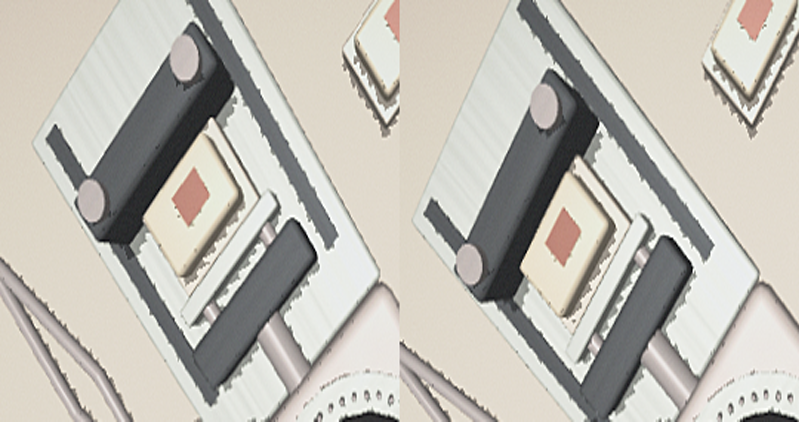

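Emit:
send_rows(
  xyz=[
    [0.3,0.2,0.7],
    [0.3,0.2,0.7],
    [0.3,0.2,0.7],
    [0.3,0.2,0.7],
    [0.3,0.2,0.7],
    [0.3,0.2,0.7],
    [0.3,0.2,0.7],
    [0.3,0.2,0.7],
    [0.3,0.2,0.7],
    [0.3,0.2,0.7],
  ],
  dr=[
    [0,0,0.01],
    [0,0,0.02],
    [0,0,0.03],
    [0,0,0.04],
    [0,0,0.05],
    [0,0,0.06],
    [0,0,0.07],
    [0,0,0.07],
    [0,0,0.07],
    [0,0,0.07],
  ],
)

```text
time: 19.38
position: [0.5556, 0.0159, 0.0772]
tool_rot: [-2.751, -1.517, 0.002]
ft_force: [-2.4, 0.3, -9.2]
grip_width: 0.476
grip_force: 15.0
```

```bash
python3 av.py 10
```

```text
t 19.88 pos [0.5557 0.016  0.0772] yang -32.26 turn 0.9081 q [ 0.42  0.32 -0.57  1.85  0.2   1.03 -0.79]
F [-1.9  -3.39  7.14] T [ 0.728 -0.395 -0.015] sd Tz 0.033 j7 -0.027 0.0 w 41.5 gf 14.999352246522903
```

Emit:
send_rows(
  xyz=[
    [-0.1,-0.2,0.1],
    [-0.1,-0.2,0.1],
    [-0.1,-0.2,0.1],
    [-0.1,-0.2,0.1],
    [-0.1,-0.2,0.1],
    [-0.1,-0.2,0.1],
    [-0.1,-0.2,0.1],
    [-0.1,-0.2,0.1],
    [-0.1,-0.2,0.1],
    [-0.1,-0.2,0.1],
  ],
  dr=[
    [0,0,0.01],
    [0,0,0.02],
    [0,0,0.03],
    [0,0,0.04],
    [0,0,0.05],
    [0,0,0.06],
    [0,0,0.07],
    [0,0,0.07],
    [0,0,0.07],
    [0,0,0.07],
  ],
)

```text
time: 20.72
position: [0.5557, 0.016, 0.0772]
tool_rot: [2.803, 1.419, -0.001]
ft_force: [-5.9, -1.4, -5.8]
grip_width: 0.478
grip_force: 15.0
```

```bash
python3 av.py 16
```

```text
t 21.52 pos [0.5557 0.0159 0.0771] yang -36.3 turn 0.9786 q [ 0.41  0.31 -0.56  1.85  0.19  1.03 -0.86]
F [-3.13 -4.2   4.93] T [ 0.919 -0.73  -0.058] sd Tz 0.028 j7 -0.054 0.0 w 41.39 gf 14.99956101179123
```

Emit:
send_rows(
  xyz=[
    [-0.2,-0.2,0.1],
    [-0.2,-0.2,0.1],
    [-0.2,-0.2,0.1],
    [-0.2,-0.2,0.1],
    [-0.2,-0.2,0.1],
    [-0.2,-0.2,0.1],
    [-0.2,-0.2,0.1],
    [-0.2,-0.2,0.1],
    [-0.2,-0.2,0.1],
    [-0.2,-0.2,0.1],
  ],
  dr=[
    [0,0,0.01],
    [0,0,0.02],
    [0,0,0.03],
    [0,0,0.04],
    [0,0,0.05],
    [0,0,0.06],
    [0,0,0.07],
    [0,0,0.08],
    [0,0,0.08],
    [0,0,0.08],
  ],
)

```text
time: 22.35
position: [0.5556, 0.016, 0.0771]
tool_rot: [2.857, 1.306, 0.0]
ft_force: [-4.4, -0.6, -3.8]
grip_width: 0.479
grip_force: 15.0
```

```bash
python3 av.py 12
```

```text
t 22.95 pos [0.5557 0.016  0.0771] yang -40.85 turn 1.0581 q [ 0.4   0.31 -0.55  1.85  0.19  1.03 -0.94]
F [-3.71 -2.93  2.16] T [ 0.66  -0.83  -0.074] sd Tz 0.021 j7 -0.087 0.001 w 41.69 gf 14.999872148036957
```

Emit:
send_rows(
  xyz=[
    [-0.1,-0.1,0.1],
    [-0.1,-0.1,0.1],
    [-0.1,-0.1,0.1],
    [-0.1,-0.1,0.1],
    [-0.1,-0.1,0.1],
    [-0.1,-0.1,0.1],
    [-0.1,-0.1,0.1],
    [-0.1,-0.1,0.1],
    [-0.1,-0.1,0.1],
    [-0.1,-0.1,0.1],
  ],
  dr=[
    [0,0,0.01],
    [0,0,0.02],
    [0,0,0.03],
    [0,0,0.04],
    [0,0,0.05],
    [0,0,0.06],
    [0,0,0.06],
    [0,0,0.06],
    [0,0,0.06],
    [0,0,0.06],
  ],
)

```text
time: 23.78
position: [0.5556, 0.016, 0.077]
tool_rot: [2.895, 1.22, 0.001]
ft_force: [-3.4, -2.1, 1.5]
grip_width: 0.479
grip_force: 15.0
```

```bash
python3 av.py 14;  python3 - <<'E'
from h import *
im=get_image('wrist')[...,::-1];cv2.imwrite('pics/w8.png',im)
E
```

```text
t 24.48 pos [0.5556 0.0159 0.077 ] yang -44.29 turn 1.1181 q [ 0.39  0.31 -0.54  1.85  0.18  1.03 -0.99]
F [-3.25 -1.07 -1.26] T [ 0.249 -0.734 -0.113] sd Tz 0.022 j7 -0.111 0.0 w 41.64 gf 15.000082864733741
```

View pics/w8.png

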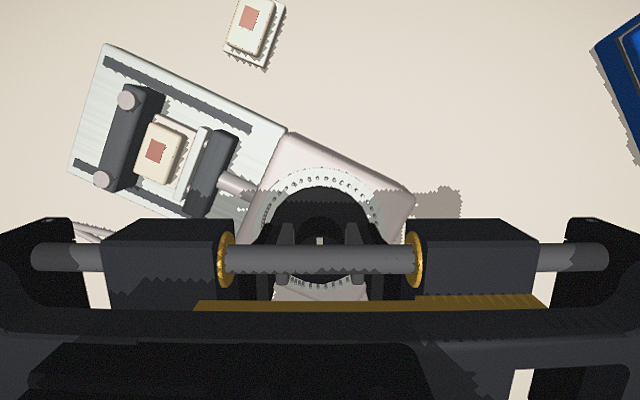

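The cassette is held between pad and stop, and the springs have shortened. I estimate a squeeze of about 16 N at notch 8 (1.117 rad), so I'll let go gradually.

Emit:
send_rows(
  xyz=[
    [-0.1,0,0],
    [-0.1,0,0],
    [-0.1,0,0],
    [-0.1,0,0],
    [-0.1,0,0],
    [-0.1,0,0],
    [-0.1,0,0],
    [-0.1,0,0],
    [-0.1,0,0],
    [-0.1,0,0],
  ],
  dr=[
    [0,0,0],
    [0,0,0],
    [0,0,0],
    [0,0,0],
    [0,0,0],
    [0,0,0],
    [0,0,0],
    [0,0,0],
    [0,0,0],
    [0,0,0],
  ],
  jaw=50,
)

```text
time: 25.37
position: [0.5555, 0.016, 0.0769]
tool_rot: [2.895, 1.22, 0.001]
ft_force: [-1.3, -1.5, 1.0]
grip_width: 0.573
grip_force: 4.9
```

```bash
python3 av.py 4
```

```text
t 25.57 pos [0.5555 0.0161 0.0769] yang -44.28 turn 1.1179 q [ 0.39  0.31 -0.54  1.85  0.18  1.03 -0.99]
F [-1.57  0.66 -1.35] T [-0.12  -0.29  -0.147] sd Tz 0.024 j7 -0.131 0.0 w 50.08 gf 4.881429022716475
```

Emit:
send_rows(
  xyz=[
    [0,0,0],
    [0,0,0],
    [0,0,0],
    [0,0,0],
    [0,0,0],
    [0,0,0],
    [0,0,0],
    [0,0,0],
    [0,0,0],
    [0,0,0],
  ],
  dr=[
    [0,0,0],
    [0,0,0],
    [0,0,0],
    [0,0,0],
    [0,0,0],
    [0,0,0],
    [0,0,0],
    [0,0,0],
    [0,0,0],
    [0,0,0],
  ],
  jaw=87,
)

```text
time: 26.4
position: [0.5553, 0.016, 0.0768]
tool_rot: [2.895, 1.22, -0.0]
ft_force: [0.3, 0.2, 0.2]
grip_width: 0.997
grip_force: 0.0
```

Emit:
send_rows(
  xyz=[
    [0,0,-5],
    [0,0,-12],
    [0,0,-20],
    [0,0,-30],
    [0,0,-40],
    [0,0,-50],
    [0,0,-60],
    [0,0,-70],
    [0,0,-75],
    [0,0,-75],
  ],
  dr=[
    [0,0,0],
    [0,0,0],
    [0,0,0],
    [0,0,0],
    [0,0,0],
    [0,0,0],
    [0,0,0],
    [0,0,0],
    [0,0,0],
    [0,0,0],
  ],
)

```text
time: 27.23
position: [0.5563, 0.016, 0.1536]
tool_rot: [2.894, 1.22, 0.004]
ft_force: [-0.1, 0.3, -0.8]
grip_width: 1.001
grip_force: 0.0
```

```bash
python3 av.py 3; python3 - <<'E'
from h import *
im=get_image('wrist')[...,::-1]
cv2.imwrite('pics/w9.png',cv2.resize(im[30:250,120:400],None,fx=2.7,fy=2.7,interpolation=cv2.INTER_CUBIC))
E
```

```text
t 27.38 pos [0.5549 0.0159 0.1514] yang -44.29 turn 1.1181 q [ 0.42  0.23 -0.55  1.78  0.13  1.17 -0.95]
F [ 0.37 -0.02  0.28] T [-0.031  0.038 -0.031] sd Tz 0.048 j7 0.005 0.005 w 86.7 gf 0.0
```

View pics/w9.png

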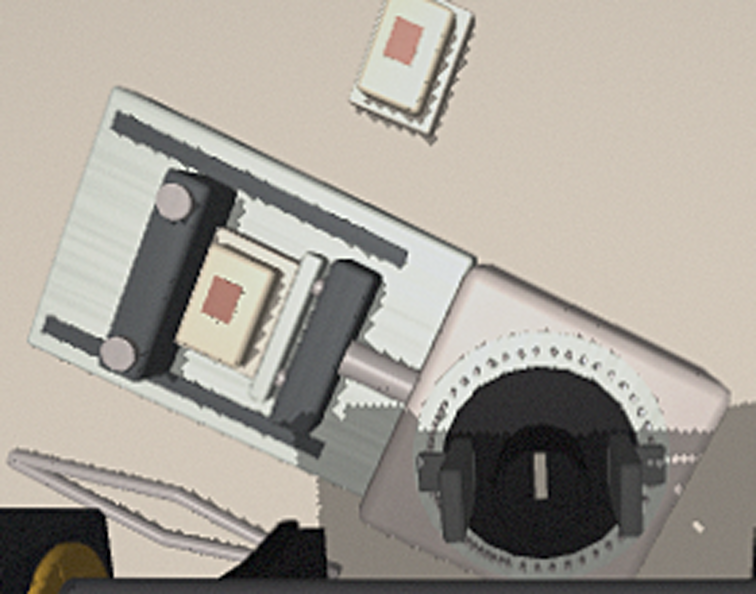

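The tabs are symmetric about the boss mark, with outer edges at crop x 440 and 642. That spans about 51–52 mm, so both are out. The knob stayed at its notch, the cassette is clamped against the stop, and the robot is clear.

```bash
python3 -c "
from bench import *
print(close_job())"
```

```text
the job is handed in; nothing more can be done
None
```

The knob is turned to notch 8 (about 1.12 rad) and let go: both tabs look out and locked, the cassette is held against the stop at an estimated 16 N from the torque readings, and the job is handed in without a verdict shown.

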